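# Reset the blue gas valve to two turns open

## Robot

A 6-joint arm with a two-finger parallel gripper is mounted at the origin on the work surface. World frame = base frame: x ahead of the robot, y to its left, z up, the work surface at z = 0. Lengths are in mm, angles in rad, forces in N, time in s.
With the tool pointing down it reaches from about 300 to 775 mm from the base axis. Payload 14.6 kg.
Tool frame: the origin (TCP) lies midway between the tips of the shut fingers; the grasp point (between the pads) lies 19 mm behind it (manip.hold_point_z is the distance from the TCP to the grasp point, in mm); z points along the fingers, y is the direction in which the jaws open and shut (so a half turn about z gives the same grasp; the last joint's range is limited). The gripper opens to 94 mm and grips with 3 to 60 N. Pads are 16 mm wide; open, the fingers measure 119 mm over their backs; the gripper's body (75 mm by 177 mm) begins 78 mm behind the grasp point.
Start: joints at [-1.337, 0.3, 1.521, -0, 1.321, -0.067], TCP at [162.949, -525.297, 205.446] pointing down, gripper open.
Joint ranges: [-3.03, 3.03], [-0.79, 2.21], [0.23, 2.52], [-1.04, 4.18], [0, 3.07], [-2.55, 2.55]. Speed limits (rad/s): [2.22, 2.22, 2.57, 3.14, 3.14, 3.14].

## Interface

Orientations are given as [roll, pitch, yaw] about the fixed x, y, z axes, in that order (R = Rz(yaw) Ry(pitch) Rx(roll)).
In Python, from cell import manip gives the robot as it stands.
- The arm moves only by the shell command python3 -m crank 'ROWS' [OPENING] [FORCE]. ROWS is JSON, a list of rows, each an object with "offset": the shift along the world's x, y, z in m, a list of three; "spin": the turn about the world's z in degrees. In form: [{"offset": [dx, dy, dz], "spin": spin}, ...]. A call has exactly 8 rows; each row is the pose to reach, as a shift and turn from the pose measured when the call began; what a row does not reach only later rows make up. A row lasts 1/12 s, in which the tool goes at most 41.7 mm and 7.16 degrees, less where a joint would pass 70% of its speed; a pose out of reach is approached as far as the arm can. A call with a gripper value outside its range is refused whole. OPENING is the opening, from 0 (shut) to 1 (fully open), set as the call begins (- or left out, the last holds). The fingers move at their own pace and stop on an object; FORCE is the grip in N (left out, the last holds). Time passes only in rows, so rows that repeat a pose let the fingers close, or fill a call up. It gives the time, the measured TCP pose, the force and the opening at its end, in the units of the state.
- manip.read_state(): the state, without advancing time (a new reading comes with each control period).
- manip.camera(name): name is "side" or "top" or "wrist"; returns a dict with "pixels" (384x512x3 uint8, red, green, blue), "fx", "fy", "cx", "cy" (pixels), "k1" (the pictures are not rectified: a ray, as slopes to the right and down, at radius r is drawn at 1 + k1 r^2 times it, then the intrinsics apply), "extrinsics" (4x4, takes a point from world to camera coordinates); the wrist camera has in their place "hand_eye" (4x4, takes a point from camera to tool coordinates, whose origin is the TCP and whose axes are the flange's). Camera axes: x right, y down, z forward; pixel columns grow to the right and rows downward; lengths in mm; the calibration is good to about 2 mm. A picture is of the moment at which its call begins: read the wrist's pose just before it. There is no depth.
- manip.sign_off(): hands the job in, once; it reports no verdict.
Trained networks look in a picture, given as the dict that the camera call returned (one of the last four; its "shot" number tells which), for a name from the list of things; names that differ only in an ending like _2 or _b are one class to them, and where a whole thing is asked for, a point or a joint stands for the part that bears it (a point fixed in the world has none). Each returns a list of dicts, best first, with "conf" (0 to 1); they miss things now and then, are a little off and sometimes report something else, mostly with a low value. They report only what shows in the picture. A call takes as long as a camera call. They do not tell look-alikes from the thing itself.
- manip.search_frame(picture, name): "location" ([x, y, z] in mm, in world coordinates, good to about 4 mm: the middle of the surface that is visible of it).
- manip.masks_of(picture, name): "mask" (384x512 bool, what is visible of it).
The state is a dict: "clock": time; "joints": joint angles; "qd": joint speeds; "effort": joint torques, N m; "eef_pos": TCP position; "eef_rot": TCP orientation; "wrist_force": force on the tool from outside, world axes, zero at the start; "moment": the same for the moment, N m; "finger_gap": finger opening in mm.
Only numpy, scipy, OpenCV 4.12 (cv2) and the standard library are available. Lean on these libraries where they do the work, as an engineer would, in place of code of your own. Each camera call takes 0.05 s, during which the arm holds its last target. There are 200 camera calls.

## Task

On the culture bench, take the blue valve wheel by its black crank handle and turn it clockwise, seen from above, until it stops closed; then back it off anticlockwise by exactly two full turns. Finish while still holding the handle between the fingers, with the wheel still: do not let go. Leave the yellow valve and everything else on the bench where they are.

Things in the scene. Friction and masses are not known exactly. Their poses are not given: they have to be found in the camera images.
- blue_valve (a joint): Blue wheel angle in rad: 0 = closed on its rigid stop, growing anticlockwise from above as it opens (6.283 a turn; upper stop 18.85). At 0 and every whole turn the handle stands on the foot's +x side, at value q it is turned q anticlockwise from there. Starts a third to nine tenths of a turn open; even drag, about 1 N at the handle; stays where left, keeps its height.
- blue_valve_base: Foot of the blue bench gas valve, fixed to the bench: a silver round column on a 72 mm flange, with a brass hose tail pointing along its own +x. Origin at the centre of the flange's underside, z up.
- blue_valve_axis (a point): Point on the blue wheel's vertical turning axis, at the mid-height of its handle: 111.5 mm above the bench. The spoked wheel below it is blue, 102 mm across its rim, rim top 89 mm above the bench, hub top 94 mm (screw in its middle).
- blue_valve_grip (a point): Centre (half-way up) of the blue wheel's upright black crank handle: a cylinder 17 mm in diameter and 42 mm tall, from 90.5 to 132.5 mm above the bench, standing on the wheel 44 mm from its axis. It spins freely on its own pin, so fingers that hold it from above can carry it round in a circle without turning themselves.
- yellow_valve_base: Foot of the yellow bench gas valve, fixed to the bench: a silver round column on a 72 mm flange, with a brass hose tail pointing along its own +x. Origin at the centre of the flange's underside, z up. Same build as the blue one; not to be used.
- yellow_valve_grip (a point): Centre (half-way up) of the yellow wheel's upright black crank handle: a cylinder 17 mm in diameter and 42 mm tall, from 90.5 to 132.5 mm above the bench, standing on the wheel 44 mm from its axis. It spins freely on its own pin, so fingers that hold it from above can carry it round in a circle without turning themselves.
- dish_a: Closed clear petri dish, 92 mm across, 17 mm high, lying between the valves; origin at the centre of its underside. Leave alone.
- dish_b: Second petri dish, the same size; leave alone.
- tweezers: Steel tweezers lying flat, about 125 mm long, 7 mm high; origin under their middle. Leave alone.
- jar: Small glass jar with black cap, 60 mm across, 85 mm high; origin at the centre of its underside. Leave alone.
- eyepiece: Black microscope eyepiece standing on end, 44 mm across, 70 mm high; origin at the centre of its underside. Leave alone.
- spray_bottle: White spray bottle with yellow head, 66 mm across, 185 mm high; origin at the centre of its underside. Leave alone.
There are look-alikes about, which are no part of the job. What is shaped like the blue_valve_base but red is not meant.

How it is judged (in metres and radians):
On the way:
1. the blue valve is closed on its stop (value of joint blue_valve below 0.06 rad), for 0.2 s.
At the end, for the whole second after the job is handed in: After having been closed on its stop (within 0.06 rad, for 0.2 s), the blue wheel stands two turns open (12.566 rad, within 0.2 rad, about 11 degrees) and still, and its black crank handle is between the fingers and gripped (value of joint blue_valve between 12.366 and 12.766 rad and velocity of joint blue_valve between -0.1 and 0.1 rad/s and contact force between the fingers and blue_valve_handle above 2 N and horizontal distance between the grasp point and blue_valve_grip below 0.014 m and height (world z) of the grasp point between 0.09 and 0.15 m); the arm keeps its last pose, push and grip.
It fails at once if a bystander on the bench was moved by more than 30 mm (distance of any of dish_a, dish_b, tweezers, jar, eyepiece, spray_bottle from where it was at the start of the episode above 0.03 m).
It fails at once if the yellow valve was turned (distance of yellow_valve_grip from where it was at the start of the episode above 0.015 m).
It also fails if it takes over 53 s, if anything falls off the work surface, if the arm or the gripper's body presses on something with over 40 N, if the wrist force passes 120 N, or if a joint passes its speed limit or range.

## Working session

There is one attempt and no reset: what is moved stays moved. The work goes in short steps, Python scripts to look and compute and a shell command to move; the robot and the scene stay as the last step left them, time stands still between calls to the robot, and variables do not carry over. Pictures are saved under pics/ and viewed, about 8 in all and at most 12, crops included, and the job is handed in when it is done.

```bash
ls; mkdir -p pics; python3 - <<'E'
from cell import manip
import cv2, numpy as np
s=manip.read_state();print({k:np.round(v,3).tolist() for k,v in s.items()}, manip.hold_point_z)
ims=[]
for n in ["top","side"]:
    p=manip.camera(n); ims.append(p)
    cv2.imwrite(f"pics/{n}0.png",p["pixels"][:,:,::-1])
    for t in ["blue_valve_base","blue_valve_grip","blue_valve","yellow_valve_grip","blue_valve_axis"]:
        try:
            print(n,t,[(np.round(d["location"]).tolist(),round(d["conf"],2)) for d in manip.search_frame(p,t)])
        except Exception as e: print(t,e)
E
```

```text
pics
{'clock': 0.0, 'joints': [-1.337, 0.3, 1.522, 0.0, 1.321, -0.067], 'qd': [-0.0, 0.001, 0.0, 0.0, 0.001, -0.001], 'effort': [-0.004, -53.181, -35.274, 0.071, 0.024, -0.0], 'eef_pos': [162.889, -525.04, 204.863], 'eef_rot': [-3.14, -0.0, 0.301], 'wrist_force': [0.087, 0.397, -0.341], 'moment': [0.013, 0.05, 0.02], 'finger_gap': 94.292} 18.8
top blue_valve_base [([639.0, -309.0, 90.0], 0.74), ([539.0, -171.0, 88.0], 0.71)]
top blue_valve_grip [([404.0, -208.0, 130.0], 0.53)]
top blue_valve [([639.0, -309.0, 87.0], 0.95), ([368.0, -203.0, 90.0], 0.75), ([536.0, -178.0, 87.0], 0.58)]
top yellow_valve_grip [([697.0, 269.0, 65.0], 0.22)]
top blue_valve_axis [([370.0, -197.0, 82.0], 0.82), ([636.0, -302.0, 87.0], 0.79), ([541.0, -178.0, 84.0], 0.71)]
side blue_valve_base [([368.0, -189.0, 82.0], 0.92), ([643.0, -302.0, 84.0], 0.67), ([534.0, -169.0, 80.0], 0.55)]
side blue_valve_grip [([500.0, -199.0, 114.0], 0.58), ([402.0, -208.0, 113.0], 0.51), ([692.0, 277.0, 38.0], 0.35)]
side blue_valve [([372.0, -199.0, 92.0], 0.94), ([642.0, -313.0, 88.0], 0.76), ([529.0, -178.0, 88.0], 0.57)]
side yellow_valve_grip [([533.0, 200.0, 113.0], 0.51)]
side blue_valve_axis [([645.0, -305.0, 88.0], 0.97), ([530.0, -165.0, 80.0], 0.63)]
```

View pics/top0.png

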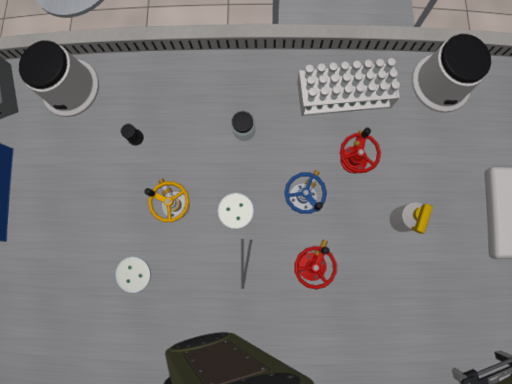

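View pics/side0.png

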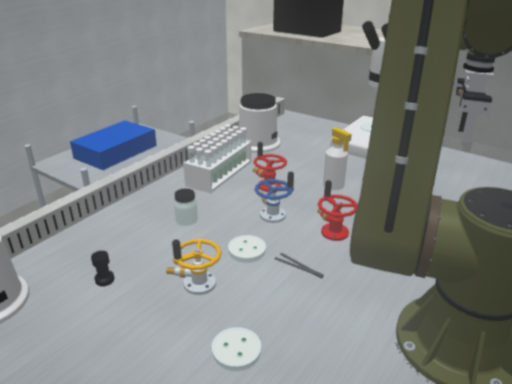

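The top view shows the blue wheel at about (306,193), its handle at (319,206) and the brass tail at about (316,172). Red look-alikes stand at (315,267) and (360,153). Yellow is at (168,202) and the spray bottle at (415,215). Next I'll refine the blue wheel from its colour.

```bash
cat > h.py <<'E'
from cell import manip
import cv2, numpy as np
from scipy.spatial.transform import Rotation as R
from scipy.optimize import least_squares
def w2c(p,s=None):
    if "extrinsics" in p: return np.array(p["extrinsics"])
    T=np.eye(4);T[:3,:3]=R.from_euler("xyz",s["eef_rot"]).as_matrix();T[:3,3]=s["eef_pos"]
    return np.linalg.inv(T@np.array(p["hand_eye"]))
def atz(p,uv,z,s=None):
    uv=np.atleast_2d(uv).astype(float)
    d=(uv-[p["cx"],p["cy"]])/[p["fx"],p["fy"]]; n=d.copy()
    for _ in range(20): n=d/(1+p["k1"]*(n**2).sum(1,keepdims=True))
    E=w2c(p,s);c=-E[:3,:3].T@E[:3,3]
    r=np.c_[n,np.ones(len(n))]@E[:3,:3]
    return c+r*((z-c[2])/r[:,2])[:,None]
def blue(p):
    h=cv2.cvtColor(p["pixels"],cv2.COLOR_RGB2HSV)
    return cv2.inRange(h,(105,110,40),(125,255,255))
E
python3 - <<'E'
from h import *
for n in ["top","side"]:
    p=manip.camera(n)
    m=blue(p); k,l,st,c=cv2.connectedComponentsWithStats(cv2.dilate(m,np.ones((5,5))))
    for i in range(1,k):
        if st[i,4]<200: continue
        v,u=np.nonzero((l==i)&(m>0)); q=atz(p,np.c_[u,v],86)[:,:2]
        hull=cv2.convexHull(q.astype(np.float32))
        (cx,cy),r=cv2.minEnclosingCircle(hull); print(n,"blue",round(cx),round(cy),round(r,1),st[i])
    for d in manip.masks_of(p,"blue_valve_grip"):
        v,u=np.nonzero(d["mask"]); print("grip",d["conf"],u.mean(),v.mean(),len(u),atz(p,[u.mean(),v.mean()],115).round())
    for d in manip.search_frame(p,"spray_bottle"):print(d["location"],d["conf"])
    for uv in [(319,206),(316,172),(306,193)] if n=="top" else []: print(uv,atz(p,uv,132 if uv[0]==319 else 89 if uv[0]==306 else 40).round())
E
```

```text
top blue 546 598 125.8 [   0  142   15  101 1146]
top blue 542 -171 49.6 [ 283  171   45   44 1369]
grip 0.52 365.18918918918916 132.86486486486487 37 [[ 682. -313.  115.]]
grip 0.49 317.9655172413793 205.70689655172413 58 [[ 508. -198.  115.]]
grip 0.49 323.8285714285714 250.31428571428572 35 [[ 406. -210.  115.]]
[476.4, -410.8, 118.0] 0.76
(319, 206) [[ 505. -198.  132.]]
(316, 172) [[ 601. -202.   40.]]
(306, 193) [[ 541. -172.   89.]]
side blue 1140 -135 195.4 [  69  119   89   52 3136]
side blue 543 -170 48.4 [254 178  40  22 659]
grip 0.61 289.9622641509434 179.21698113207546 106 [[ 506. -192.  115.]]
grip 0.47 327.4867256637168 187.72566371681415 113 [[ 405. -207.  115.]]
[468.6, -412.4, 101.7] 0.91
```

```bash
python3 -m crank '[{"offset":[0.02,0.02,0.01],"spin":0},{"offset":[0.045,0.045,0.01],"spin":0},{"offset":[0.07,0.07,0.01],"spin":0},{"offset":[0.095,0.095,0.01],"spin":0},{"offset":[0.12,0.12,0.01],"spin":0},{"offset":[0.145,0.145,0.01],"spin":0},{"offset":[0.17,0.17,0.01],"spin":0},{"offset":[0.19,0.19,0.01],"spin":0}]' 1 30
```

```text
clock: 1.57
eef_pos: [354.3, -333.5, 215.7]
eef_rot: [3.141, -0.0, 0.301]
wrist_force: [-0.6, -0.3, 0.3]
finger_gap: 94.1
```

```bash
python3 -m crank '[{"offset":[0.02,0.02,0],"spin":0},{"offset":[0.04,0.04,0],"spin":0},{"offset":[0.06,0.06,0],"spin":0},{"offset":[0.08,0.08,0],"spin":0},{"offset":[0.10,0.10,0],"spin":0},{"offset":[0.12,0.12,0],"spin":0},{"offset":[0.13,0.13,0],"spin":0},{"offset":[0.13,0.13,0],"spin":0}]' 1 30; python3 - <<'E'
from h import *
s=manip.read_state();p=manip.camera("wrist");print(s["eef_pos"],s["eef_rot"])
cv2.imwrite("pics/w1.png",p["pixels"][:,:,::-1])
for d in manip.masks_of(p,"blue_valve_grip"):
    v,u=np.nonzero(d["mask"]); print("grip",d["conf"],u.mean(),v.mean(),len(u),atz(p,[u.mean(),v.mean()],115,s).round())
m=blue(p);v,u=np.nonzero(m);q=atz(p,np.c_[u,v],86,s)[:,:2]
print(cv2.minEnclosingCircle(cv2.convexHull(q.astype(np.float32))))
E
```

```text
clock: 2.23
eef_pos: [485.7, -201.6, 215.5]
eef_rot: [3.142, -0.0, 0.304]
wrist_force: [-0.3, 0.0, -0.6]
finger_gap: 93.6
[ 485.6849893  -201.61340584  215.49353041] [ 3.14158361e+00 -4.68089068e-04  3.04187583e-01]
grip 0.9 262.93589743589746 170.1948717948718 390 [[ 509. -199.  115.]]
grip 0.89 245.005859375 268.28125 512 [[ 409. -212.  115.]]
grip 0.67 451.9177377892031 19.96272493573265 778 [[ 683. -313.  115.]]
((543.5663452148438, -171.28858947753906), 50.0138053894043)
```

View pics/w1.png

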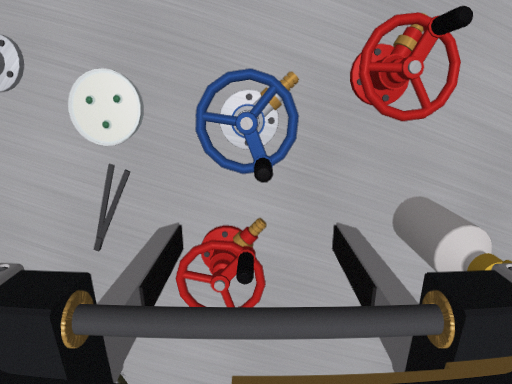

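The wrist view shows the blue handle at (263,170) and the hub at (247,123). That puts the handle at (509,-199) and the axis at (543.5,-171), 44.2 mm apart, which matches the 44 mm given. I'll descend over it and grip.

```bash
python3 -m crank '[{"offset":[0.012,0.002,0],"spin":0},{"offset":[0.023,0.003,-0.005],"spin":0},{"offset":[0.023,0.003,-0.025],"spin":0},{"offset":[0.023,0.003,-0.05],"spin":0},{"offset":[0.023,0.003,-0.075],"spin":0},{"offset":[0.023,0.003,-0.1],"spin":0},{"offset":[0.023,0.003,-0.115],"spin":0},{"offset":[0.023,0.003,-0.115],"spin":0}]' 1 30; python3 -m crank '[{"offset":[0,0,0],"spin":0},{"offset":[0,0,0],"spin":0},{"offset":[0,0,0],"spin":0},{"offset":[0,0,0],"spin":0},{"offset":[0,0,0],"spin":0},{"offset":[0,0,0],"spin":0},{"offset":[0,0,0],"spin":0},{"offset":[0,0,0],"spin":0}]' 0 30
```

```text
clock: 3.0
eef_pos: [505.1, -200.8, 97.5]
eef_rot: [-3.138, 0.004, 0.301]
wrist_force: [-1.0, 0.4, -0.2]
finger_gap: 94.3
clock: 3.67
eef_pos: [505.1, -200.8, 97.7]
eef_rot: [-3.139, 0.004, 0.301]
wrist_force: [0.8, 0.7, -0.4]
finger_gap: 43.8
```

```bash
python3 -m crank '[{"offset":[0.002,0,0],"spin":0},{"offset":[0.004,0.001,0],"spin":0},{"offset":[0.004,0.001,0],"spin":0},{"offset":[0.004,0.001,0],"spin":0},{"offset":[0.004,0.001,0],"spin":0},{"offset":[0.004,0.001,0],"spin":0},{"offset":[0.004,0.001,0],"spin":0},{"offset":[0.004,0.001,0],"spin":0}]' 0 30;  python3 -m crank '[{"offset":[0,0,0],"spin":0},{"offset":[0,0,0],"spin":0},{"offset":[0,0,0],"spin":0},{"offset":[0,0,0],"spin":0},{"offset":[0,0,0],"spin":0},{"offset":[0,0,0],"spin":0},{"offset":[0,0,0],"spin":0},{"offset":[0,0,0],"spin":0}]' 0 30
```

```text
clock: 4.33
eef_pos: [509.2, -199.7, 97.6]
eef_rot: [-3.138, 0.003, 0.301]
wrist_force: [1.8, 1.0, -1.2]
finger_gap: 16.6
clock: 5.0
eef_pos: [509.2, -199.7, 97.6]
eef_rot: [-3.138, 0.003, 0.301]
wrist_force: [2.0, 1.3, -0.8]
finger_gap: 16.2
```

```bash
cat > arc.py <<'E'
import sys
from h import *
A=np.array([float(sys.argv[2]),float(sys.argv[3])]) if len(sys.argv)>2 else np.array([543.5,-171.3])
s=manip.read_state();P=s["eef_pos"][:2];d=P-A;a0=np.arctan2(d[1],d[0])
print("angle",np.degrees(a0).round(1),"r",np.hypot(*d).round(1),P.round(1),s["wrist_force"].round(1))
for k in range(1,9):
    a=a0+np.radians(float(sys.argv[1]))*k
    print(((A+44*np.array([np.cos(a),np.sin(a)])-P)/1000).round(3).tolist())
E
python3 arc.py -20
```

```text
angle -140.4 r 44.5 [ 509.2 -199.7] [ 2.   1.3 -0.8]
[-0.007, 0.014]
[-0.01, 0.029]
[-0.007, 0.044]
[0.001, 0.057]
[0.013, 0.067]
[0.027, 0.072]
[0.042, 0.072]
[0.057, 0.066]
```

```bash
python3 -m crank '[{"offset":[-0.007,0.014,0],"spin":0},{"offset":[-0.01,0.029,0],"spin":0},{"offset":[-0.007,0.044,0],"spin":0},{"offset":[0.001,0.057,0],"spin":0},{"offset":[0.013,0.067,0],"spin":0},{"offset":[0.027,0.072,0],"spin":0},{"offset":[0.042,0.072,0],"spin":0},{"offset":[0.057,0.066,0],"spin":0}]' 0 30; python3 arc.py -10
```

```text
clock: 5.67
eef_pos: [566.1, -133.8, 97.6]
eef_rot: [-3.14, 0.006, 0.302]
wrist_force: [-9.6, -14.1, 2.0]
finger_gap: 16.0
angle 59.0 r 43.8 [ 566.1 -133.8] [ -9.6 -14.1   2. ]
[0.006, -0.004]
[0.012, -0.01]
[0.016, -0.016]
[0.019, -0.023]
[0.021, -0.031]
[0.021, -0.038]
[0.021, -0.046]
[0.019, -0.053]
```

```bash
python3 -m crank '[{"offset":[0.005,-0.005,0],"spin":0},{"offset":[0.011,-0.01,0],"spin":0},{"offset":[0.015,-0.016,0],"spin":0},{"offset":[0.018,-0.023,0],"spin":0},{"offset":[0.020,-0.031,0],"spin":0},{"offset":[0.020,-0.038,0],"spin":0},{"offset":[0.020,-0.046,0],"spin":0},{"offset":[0.018,-0.053,0],"spin":0}]' 0 30; python3 arc.py -5; python3 arc.py 0 542 -172.5|head -1
```

```text
clock: 6.33
eef_pos: [584.7, -187.5, 97.7]
eef_rot: [-3.141, 0.004, 0.302]
wrist_force: [5.5, -0.9, -2.6]
finger_gap: 16.3
angle -21.4 r 44.3 [ 584.7 -187.5] [ 5.5 -0.9 -2.6]
[-0.002, -0.003]
[-0.004, -0.007]
[-0.006, -0.01]
[-0.008, -0.013]
[-0.011, -0.016]
[-0.014, -0.018]
[-0.017, -0.02]
[-0.02, -0.022]
angle -19.3 r 45.3 [ 584.7 -187.5] [ 5.5 -0.9 -2.6]
```

Now I'll feel for the stop in small steps.

```bash
python3 -m crank '[{"offset":[-0.001,-0.002,0],"spin":0},{"offset":[-0.002,-0.004,0],"spin":0},{"offset":[-0.003,-0.005,0],"spin":0},{"offset":[-0.004,-0.007,0],"spin":0},{"offset":[-0.004,-0.007,0],"spin":0},{"offset":[-0.004,-0.007,0],"spin":0},{"offset":[-0.004,-0.007,0],"spin":0},{"offset":[-0.004,-0.007,0],"spin":0}]' 0 30; python3 arc.py -5|head -5; python3 - <<'E'
from h import *
s=manip.read_state();p=manip.camera("top")
cv2.imwrite("pics/t2.png",cv2.resize(p["pixels"][130:260,230:400,::-1],None,fx=4,fy=4,interpolation=3))
p=manip.camera("side")
cv2.imwrite("pics/s2.png",p["pixels"][:,:,::-1])
E
```

```text
clock: 7.0
eef_pos: [581.7, -193.8, 97.8]
eef_rot: [-3.141, 0.002, 0.303]
wrist_force: [10.8, 3.3, -4.3]
finger_gap: 16.4
angle -30.4 r 44.4 [ 581.7 -193.8] [10.8  3.3 -4.3]
[-0.002, -0.003]
[-0.005, -0.006]
[-0.007, -0.009]
[-0.01, -0.011]
```

```bash
python3 -m crank '[{"offset":[-0.001,-0.002,0],"spin":0},{"offset":[-0.002,-0.003,0],"spin":0},{"offset":[-0.002,-0.004,0],"spin":0},{"offset":[-0.003,-0.005,0],"spin":0},{"offset":[-0.003,-0.005,0],"spin":0},{"offset":[-0.003,-0.005,0],"spin":0},{"offset":[-0.003,-0.005,0],"spin":0},{"offset":[-0.003,-0.005,0],"spin":0}]' 0 30; python3 arc.py -5|head -5
```

```text
clock: 7.77
eef_pos: [581.0, -194.5, 97.8]
eef_rot: [-3.137, -0.004, 0.304]
wrist_force: [19.0, 24.7, -4.9]
finger_gap: 16.3
angle -31.7 r 44.1 [ 581.  -194.5] [19.  24.7 -4.9]
[-0.002, -0.003]
[-0.005, -0.006]
[-0.007, -0.009]
[-0.01, -0.011]
```

View pics/s2.png

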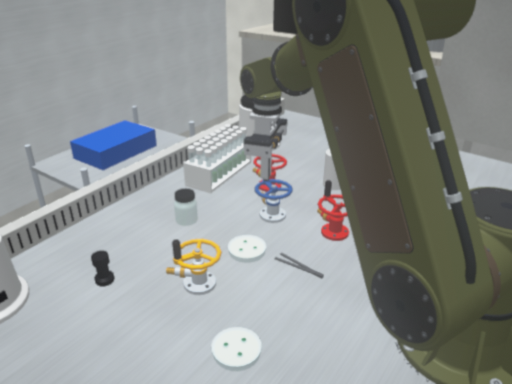

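Firm stop: 31 N and only 1 mm of travel, with the handle at about -31° against an estimated tail direction of -28°. Next I'll open it by 720° to the same handle position.

```bash
python3 arc.py 20
```

```text
angle -31.7 r 44.1 [ 581.  -194.5] [19.  24.7 -4.9]
[0.006, 0.014]
[0.006, 0.03]
[0.001, 0.044]
[-0.008, 0.056]
[-0.021, 0.064]
[-0.036, 0.067]
[-0.051, 0.065]
[-0.065, 0.058]
```

```bash
python3 -m crank '[{"offset":[0.006,0.014,0],"spin":0},{"offset":[0.006,0.03,0],"spin":0},{"offset":[0.001,0.044,0],"spin":0},{"offset":[-0.008,0.056,0],"spin":0},{"offset":[-0.021,0.064,0],"spin":0},{"offset":[-0.036,0.067,0],"spin":0},{"offset":[-0.051,0.065,0],"spin":0},{"offset":[-0.065,0.058,0],"spin":0}]' 0 30; python3 arc.py 20
```

```text
clock: 8.43
eef_pos: [515.7, -137.3, 97.9]
eef_rot: [3.142, -0.006, 0.305]
wrist_force: [19.3, -21.6, -14.2]
finger_gap: 16.2
angle 129.2 r 43.9 [ 515.7 -137.3] [ 19.3 -21.6 -14.2]
[-0.01, -0.012]
[-0.015, -0.026]
[-0.016, -0.041]
[-0.011, -0.056]
[-0.001, -0.067]
[0.012, -0.075]
[0.027, -0.078]
[0.042, -0.076]
```

```bash
python3 -m crank '[{"offset":[-0.009,-0.013,0],"spin":0},{"offset":[-0.014,-0.027,0],"spin":0},{"offset":[-0.015,-0.041,0],"spin":0},{"offset":[-0.01,-0.055,0],"spin":0},{"offset":[0,-0.066,0],"spin":0},{"offset":[0.012,-0.074,0],"spin":0},{"offset":[0.027,-0.077,0],"spin":0},{"offset":[0.042,-0.075,0],"spin":0}]' 0 30; python3 arc.py 20
```

```text
clock: 9.1
eef_pos: [557.4, -214.0, 97.8]
eef_rot: [3.14, -0.004, 0.304]
wrist_force: [-3.3, 0.5, -2.5]
finger_gap: 16.2
angle -72.0 r 44.9 [ 557.4 -214. ] [-3.3  0.5 -2.5]
[0.013, 0.008]
[0.023, 0.019]
[0.029, 0.034]
[0.03, 0.049]
[0.025, 0.063]
[0.016, 0.075]
[0.003, 0.083]
[-0.012, 0.087]
```

```bash
python3 -m crank '[{"offset":[0.013,0.008,0],"spin":0},{"offset":[0.023,0.019,0],"spin":0},{"offset":[0.029,0.034,0],"spin":0},{"offset":[0.03,0.049,0],"spin":0},{"offset":[0.025,0.063,0],"spin":0},{"offset":[0.016,0.074,0],"spin":0},{"offset":[0.003,0.082,0],"spin":0},{"offset":[-0.012,0.086,0],"spin":0}]' 0 30; python3 arc.py 20
```

```text
clock: 9.77
eef_pos: [544.4, -127.7, 97.8]
eef_rot: [3.137, -0.003, 0.305]
wrist_force: [1.5, -28.0, -4.3]
finger_gap: 16.1
angle 88.9 r 43.6 [ 544.4 -127.7] [  1.5 -28.   -4.3]
[-0.015, -0.002]
[-0.028, -0.009]
[-0.039, -0.021]
[-0.044, -0.035]
[-0.044, -0.05]
[-0.039, -0.065]
[-0.03, -0.077]
[-0.017, -0.085]
```

```bash
python3 -m crank '[{"offset":[-0.015,-0.003,0],"spin":0},{"offset":[-0.028,-0.010,0],"spin":0},{"offset":[-0.038,-0.021,0],"spin":0},{"offset":[-0.043,-0.035,0],"spin":0},{"offset":[-0.043,-0.05,0],"spin":0},{"offset":[-0.039,-0.065,0],"spin":0},{"offset":[-0.03,-0.077,0],"spin":0},{"offset":[-0.017,-0.086,0],"spin":0}]' 0 30; python3 arc.py 13.4 543.5 -171.6
```

```text
clock: 10.43
eef_pos: [526.4, -213.3, 97.8]
eef_rot: [3.138, -0.002, 0.305]
wrist_force: [3.6, 12.9, -1.8]
finger_gap: 16.4
angle -112.2 r 45.1 [ 526.4 -213.3] [ 3.6 12.9 -1.8]
[0.01, -0.002]
[0.021, -0.002]
[0.031, -0.0]
[0.04, 0.004]
[0.048, 0.011]
[0.054, 0.019]
[0.059, 0.028]
[0.061, 0.038]
```

```bash
python3 -m crank '[{"offset":[0.01,-0.002,0],"spin":0},{"offset":[0.021,-0.002,0],"spin":0},{"offset":[0.031,0,0],"spin":0},{"offset":[0.04,0.004,0],"spin":0},{"offset":[0.048,0.011,0],"spin":0},{"offset":[0.054,0.018,0],"spin":0},{"offset":[0.055,0.019,0],"spin":0},{"offset":[0.055,0.019,0],"spin":0}]' 0 30; python3 - <<'E'
from h import *
s=manip.read_state();print(s["qd"].round(3))
A=np.array([543.5,-171.5]);d=s["eef_pos"][:2]-A;print(np.degrees(np.arctan2(d[1],d[0])),np.hypot(*d))
p=manip.camera("wrist");a=p["pixels"][:,:,::-1]
t=manip.camera("top")["pixels"][130:260,230:400,::-1]
cv2.imwrite("pics/end.png",np.vstack([a[:300],cv2.resize(t,(512,300))]))
E
```

```text
clock: 11.1
eef_pos: [581.7, -193.3, 97.8]
eef_rot: [3.138, -0.003, 0.306]
wrist_force: [5.8, -2.0, -3.0]
finger_gap: 16.4
[-0.015 -0.003  0.006  0.002 -0.001 -0.008]
-29.751268177480824 44.02878110580558
```

View pics/end.png

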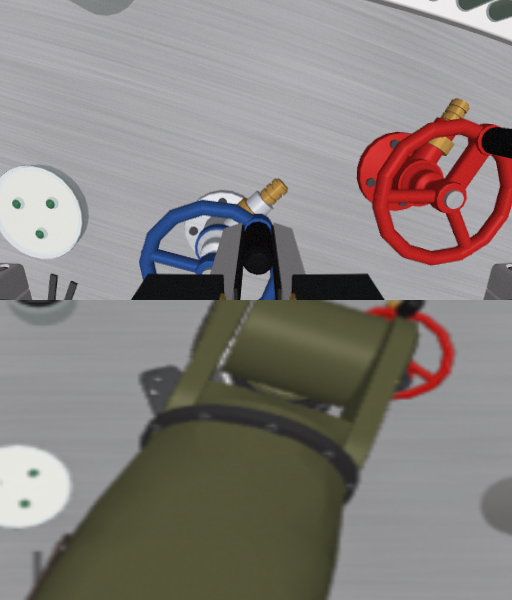

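The handle is between the fingers at (258,245) and stands on the hose-tail side (277,190). I'll let it settle for one call and then hand in.

```bash
python3 -m crank '[{"offset":[0,0,0],"spin":0},{"offset":[0,0,0],"spin":0},{"offset":[0,0,0],"spin":0},{"offset":[0,0,0],"spin":0},{"offset":[0,0,0],"spin":0},{"offset":[0,0,0],"spin":0},{"offset":[0,0,0],"spin":0},{"offset":[0,0,0],"spin":0}]' 0 30; python3 - <<'E'
from h import *
s=manip.read_state();print(s["qd"].round(3),s["eef_pos"].round(1))
print(manip.sign_off())
E
```

```text
clock: 11.87
eef_pos: [581.4, -193.8, 97.9]
eef_rot: [3.137, -0.004, 0.305]
wrist_force: [6.2, -2.7, -4.5]
finger_gap: 16.1
[-0.001 -0.     0.001  0.001 -0.002 -0.001] [ 581.4 -193.8   97.9]
the job is handed in; nothing more can be done
None
```

I closed the blue valve on its stop, backed it off anticlockwise by two full turns, and handed the job in at 11.9 s with the handle still gripped. No verdict was reported.

- **Closing:** I turned it clockwise until it met a firm stop at about 31 N. The handle then stood at about -31°, which roughly agrees with the hose-tail direction I estimated at -28°.
- **Backing off:** I carried the handle 720° anticlockwise. The gripper finished at (581.4, -193.8) mm, within about 1 mm of where it was at the stop. That is about 1° short or over, against an allowance of 11°.
- **Last checks:** The arm was still. The finger gap was 16 mm on the 17 mm handle with the grip set to 30 N, and the grasp point was about 117 mm up. The last wrist picture shows the handle between the fingers on the hose-tail side.
- **Forces:** While turning, the handle pushed sideways on the gripper with up to about 30 N, because my estimate of the wheel's axis was slightly off. The wrist force stayed well under 120 N at every reading.
- **Not checked:** I did not measure the other things on the bench again at the end. No move took the gripper near them, and nothing looked disturbed in the pictures.

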